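Check the push-seal canisters and put one on the scale

TASK

One of the three push-seal canisters has a worn catch: press their buttons right down and let go to find it - a sound one stays down and is then closed, the worn one comes back up. Stand the worn one upright in the steel tray, and stand one of the two closed canisters on the scale's pan, centred so that no edge overhangs. Leave the other one closed where it stands, and do not disturb anything else on the table.

Things in the scene. Friction and masses are not known exactly. Their poses are not given: they have to be found in the camera images.
- can_a: push-seal canister, one of three that look alike: upright steel cylinder 56 mm in diameter with a grey plastic lid 58 mm in diameter from 70 to 96 mm above its foot (the lid is fixed to the can; grip it there), 0.28 to 0.5 kg; in the lid's middle a round steel button 34 mm in diameter, its top 106 mm above the foot when up and 98 mm when down. Origin: centre of the foot; z up along the can
- button_a (a joint): the seal button in the lid of can_a, m: 0 = up (10 mm proud of the lid), 0.008 = fully down (2 mm proud). Pressing it down takes about 4 N at most (6 N on the button is ample); the can stands by itself while it is pressed. With a sound catch it snaps over and stays down (about 0.008) when let go; with the worn catch (exactly one of the three cans has it, it stands in a different place each time and cannot be told from outside) it springs back up to 0 within 0.3 s. Start: up
- can_b: push-seal canister, one of three that look alike: upright steel cylinder 56 mm in diameter with a grey plastic lid 58 mm in diameter from 70 to 96 mm above its foot (the lid is fixed to the can; grip it there), 0.28 to 0.5 kg; in the lid's middle a round steel button 34 mm in diameter, its top 106 mm above the foot when up and 98 mm when down. Origin: centre of the foot; z up along the can
- button_b (a joint): the seal button in the lid of can_b, m: 0 = up (10 mm proud of the lid), 0.008 = fully down (2 mm proud). Pressing it down takes about 4 N at most (6 N on the button is ample); the can stands by itself while it is pressed. With a sound catch it snaps over and stays down (about 0.008) when let go; with the worn catch (exactly one of the three cans has it, it stands in a different place each time and cannot be told from outside) it springs back up to 0 within 0.3 s. Start: up
- can_c: push-seal canister, one of three that look alike: upright steel cylinder 56 mm in diameter with a grey plastic lid 58 mm in diameter from 70 to 96 mm above its foot (the lid is fixed to the can; grip it there), 0.28 to 0.5 kg; in the lid's middle a round steel button 34 mm in diameter, its top 106 mm above the foot when up and 98 mm when down. Origin: centre of the foot; z up along the can
- button_c (a joint): the seal button in the lid of can_c, m: 0 = up (10 mm proud of the lid), 0.008 = fully down (2 mm proud). Pressing it down takes about 4 N at most (6 N on the button is ample); the can stands by itself while it is pressed. With a sound catch it snaps over and stays down (about 0.008) when let go; with the worn catch (exactly one of the three cans has it, it stands in a different place each time and cannot be told from outside) it springs back up to 0 within 0.3 s. Start: up
- pan (a point): centre of the top face of the small square steel pan (90 x 90 mm) of a white portion scale 195 x 130 mm; the pan's top is 56 mm above the table, the highest part of the scale; the pan is fixed (no visible give). Its x and y axes run parallel to the pan's edges, z up; -x points to the side with the display
- tray_floor (a point): centre of the inner floor (3 mm above the table) of a shallow open steel tray, 240 mm (along its x) by 170 mm (along its y) outside, straight walls 3 mm thick rising to 22 mm above the table; fixed to the table, empty
- plain_can: lower steel canister of the same make, 58 mm in diameter and 82 mm high, with a flat lid without a button; leave it alone. Origin: centre of its underside
- spare_lid: loose flat grey lid, 48 mm in diameter, 10 mm high, lying among the canisters; leave it alone. Origin: centre of its underside
- tumbler: steel drinking tumbler, 72 mm in diameter at the rim, 85 mm high; leave it alone. Origin: centre of its underside
- cup_stack: upright stack of white paper cups, 73 mm in diameter, 134 mm high; leave it alone. Origin: centre of its underside
- foil_a: lidded foil food pack, 166 x 126 x 40 mm; leave it alone. Origin: centre of its underside
- foil_b: lidded foil food pack, 166 x 126 x 40 mm; leave it alone. Origin: centre of its underside
- stapler: stapler 135 x 36 x 60 mm, long along its x; leave it alone. Origin: centre of its underside
- tape_stand: white tape dispenser 150 x 62 x 94 mm, long along its x; leave it alone. Origin: centre of its underside
Mind the look-alikes: they are no part of the job. Leave any blue look-alike of the can_b alone. Leave any purple look-alike of the can_c alone.

How it is judged:
By the outcome, as a careful person would: the job done as asked, in the order asked, and still so for the second after the job is handed in, with the robot touching nothing.
It also fails if it takes over 72 s, if anything falls off the work surface, if the arm or the gripper's body presses on something with over 40 N, if the wrist force passes 120 N, or if a joint passes its speed limit or range.

ROBOT

A 7-joint arm with a two-finger parallel gripper is mounted at the origin on the work surface. World frame = base frame: x ahead of the robot, y to its left, z up, the work surface at z = 0. Lengths are in mm, angles in rad, forces in N, time in s.
With the tool pointing down it reaches from about 425 to 875 mm from the base axis. Payload 8.4 kg.
Tool frame: the origin (TCP) lies on the centre line of the jaws, within the pads' length; the fingertips stand 14 mm ahead of it and the grasp point (between the pads) lies 5 mm behind it; x points along the fingers, y is the direction in which the jaws open and shut, and the axes are right-handed (so a half turn about x gives the same grasp; the last joint's range is limited). The gripper opens to 87 mm and grips with 3 to 60 N. Pads are 19 mm wide; open, the fingers measure 117 mm over their backs; the gripper's body (75 mm by 190 mm) begins 51 mm behind the grasp point.
Start: joints at [1.19, 0.333, 0.04, 1.465, -0.013, 1.343, -0.059], TCP at [180.733, -624.339, 236.546] pointing down, gripper open.
Joint ranges: [-2.58, 2.58], [-0.38, 2.09], [-1.3, 1.39], [0.25, 2.4], [-1.5, 4.64], [0.08, 2.09], [-2.65, 2.65]. Speed limits (rad/s): [2.22, 2.22, 2.79, 2.79, 3.14, 3.14, 3.14].

INTERFACE

Orientations are given as [roll, pitch, yaw] about the fixed x, y, z axes, in that order (R = Rz(yaw) Ry(pitch) Rx(roll)).
In Python, from rig import get_obs, capture, hand_in, find_in, outline_of gives the robot as it stands.
- The arm moves only by the tool jog_arm, never from a script. Its argument "targets" is a list that holds one entry, the list of rows, each a list of 7 numbers: the shift along the world's x, y, z in mm, then the turn, a rotation vector about the world's x, y, z in degrees, then the closure, from -1 (fully open) to 1 (shut). In form: [[[tx, ty, tz, rx, ry, rz, fingers], ...]]. A call has 1 to 8 rows; each row shifts and turns the commanded pose from where the row before left it; what a row does not reach is not made up. A row lasts 1/8 s, in which the tool goes at most 62.5 mm and 10.7 degrees, less where a joint would pass 70% of its speed; a pose out of reach is approached as far as the arm can. A call with a gripper value outside its range is refused whole. The fingers move at their own pace and stop on an object; the grip force is fixed at half the most. Time passes only in rows, so rows that do not move let the fingers close. It gives the time, the measured TCP pose, the force and the opening at its end, in the units of the state.
- get_obs(): the state, without advancing time (a new reading comes with each control period).
- capture(name): name is "side" or "top"; returns a dict with "img" (384x512x3 uint8, red, green, blue), "range_z" (384x512 float32, mm along the optical axis (not along the pixel's ray), 0 where there is no reading), "camera_matrix" (3x3 intrinsics, pixels), "rvec" (rotation vector, rad) and "tvec" (3), from world to camera coordinates, as OpenCV has them. Camera axes: x right, y down, z forward; pixel columns grow to the right and rows downward; lengths in mm; the calibration is good to about 2 mm. A picture is of the moment at which its call begins.
- hand_in(): hands the job in, once; it reports no verdict.
Trained networks look in the newest picture that a camera, given by its name, has taken for a name from the list of things; names that differ only in an ending like _2 or _b are one class to them, and where a whole thing is asked for, a point or a joint stands for the part that bears it (a point fixed in the world has none). Each returns a list of dicts, best first, with "conf" (0 to 1); they miss things now and then, are a little off and sometimes report something else, mostly with a low value. They report only what shows in the picture. A call takes as long as a camera call. They do not tell look-alikes from the thing itself.
- find_in(camera, query): "position" ([x, y, z] in mm, in world coordinates, good to about 4 mm: the middle of the surface that is visible of it).
- outline_of(camera, query): "pixels" (384x512 bool, what is visible of it).
The state is a dict: "t": time; "joints": joint angles; "joint_vel": joint speeds; "joint_efforts": joint torques, N m; "tool_pos": TCP position; "ee_rot": TCP orientation; "force": force on the tool from outside, world axes, zero at the start; "wrist_torque": the same for the moment, N m; "finger_gap": opening from 0.0 (shut) to 1.0 (fully open).
Only numpy, scipy, OpenCV 4.12 (cv2) and the standard library are available. Lean on these libraries where they do the work, as an engineer would, in place of code of your own. Each camera call takes 0.05 s, during which the arm holds its last target.

## Working session

There is one attempt and no reset: what is moved stays moved. The work goes in short steps, Python scripts to look and compute and a tool call to move; the robot and the scene stay as the last step left them, time stands still between calls to the robot, and variables do not carry over. Pictures are saved under pics/ and viewed, and the job is handed in when it is done.

Besides the shell and the picture viewer there is one more tool, called after "Emit:" as a command line: name --argument value ..., lists and objects as JSON in quotes. jog_arm: Moves the arm, as the interface text tells. Its arguments: {"type":"object","properties":{"targets":{"type":"array","items":{"type":"array","items":{"type":"array","items":{"type":"number"}}}}},"required":["targets"]}

```bash
ls; mkdir -p pics
cat > h.py <<'E'
import numpy as np, cv2
from rig import *
def snap(n,f):
    c=capture(n); im=cv2.cvtColor(c['img'],cv2.COLOR_RGB2BGR)
    cv2.imwrite('pics/'+f+'.png',cv2.resize(im,(800,600),interpolation=cv2.INTER_CUBIC)); return c
def world(c):
    K=c['camera_matrix'];R=cv2.Rodrigues(np.array(c['rvec'],float))[0];t=np.array(c['tvec'],float).ravel()
    v,u=np.mgrid[0:384,0:512];z=c['range_z'].astype(float)
    P=np.stack([(u-K[0,2])/K[0,0]*z,(v-K[1,2])/K[1,1]*z,z],-1)
    W=(P-t)@R; W[z==0]=np.nan; return W
E
python3 - <<'E'
from h import *
o=get_obs();print({k:np.round(v,3).tolist() for k,v in o.items()})
for n in ['side','top']:
    c=snap(n,n+'0'); np.savez('pics/'+n+'0.npz',**c)
    R=cv2.Rodrigues(np.array(c['rvec'],float))[0];print(n,-R.T@np.array(c['tvec']).ravel(),R[2])
    for q in ['can_a','pan','tray_floor','plain_can','spare_lid','tumbler','cup_stack','foil_a','stapler','tape_stand']:
        try: print(n,q,[(np.round(d['position']).tolist(),round(d['conf'],2)) for d in find_in(n,q)])
        except Exception as e: print(q,e)
print(get_obs()['t'])
E
```

```text
pics
{'t': 0.0, 'joints': [1.19, 0.334, 0.04, 1.466, -0.013, 1.343, -0.058], 'joint_vel': [-0.001, -0.001, -0.001, 0.001, 0.001, 0.0, -0.0], 'joint_efforts': [0.0, -65.635, 1.335, -40.379, -0.06, 0.045, 0.0], 'tool_pos': [180.576, -623.939, 235.646], 'ee_rot': [-1.5, 1.569, 1.923], 'force': [0.485, -0.584, 0.354], 'wrist_torque': [-0.021, 0.005, 0.002], 'finger_gap': 0.996}
side [ 251.40820171  799.38278022 1124.39622342] [ 0.2123971  -0.60267426 -0.76920167]
side can_a [([324.0, -103.0, 75.0], 0.96), ([324.0, 147.0, 90.0], 0.82), ([420.0, -50.0, 78.0], 0.8), ([463.0, 106.0, 84.0], 0.7), ([344.0, -262.0, 75.0], 0.67), ([390.0, -169.0, 78.0], 0.59), ([593.0, -80.0, 79.0], 0.57)]
side pan [([524.0, -277.0, 38.0], 0.59)]
side tray_floor [([483.0, 313.0, 6.0], 0.68)]
side plain_can [([576.0, 125.0, 78.0], 0.72)]
side spare_lid [([484.0, 313.0, 5.0], 0.35), ([722.0, 55.0, 38.0], 0.35)]
side tumbler [([751.0, 242.0, 54.0], 0.83)]
side cup_stack [([592.0, -82.0, 77.0], 0.7), ([429.0, 497.0, 133.0], 0.62)]
side foil_a [([719.0, -160.0, 41.0], 0.78), ([722.0, 55.0, 39.0], 0.64)]
side stapler 
[... 237 characters left out ...]
([384.0, -190.0, 97.0], 0.74), ([348.0, -270.0, 99.0], 0.73), ([599.0, -102.0, 95.0], 0.7), ([461.0, 82.0, 99.0], 0.67), ([325.0, 126.0, 97.0], 0.48), ([430.0, 473.0, 137.0], 0.35)]
top pan [([526.0, -301.0, 41.0], 0.59)]
top tray_floor [([487.0, 314.0, 6.0], 0.8), ([754.0, 252.0, 43.0], 0.47), ([718.0, -170.0, 40.0], 0.22)]
top plain_can [([578.0, 107.0, 84.0], 0.57)]
top spare_lid [([535.0, 11.0, 8.0], 0.57), ([524.0, -298.0, 40.0], 0.15)]
top tumbler [([754.0, 257.0, 46.0], 0.92)]
top cup_stack [([534.0, 12.0, 6.0], 0.69), ([433.0, 473.0, 136.0], 0.59)]
top foil_a [([719.0, -168.0, 41.0], 0.85), ([721.0, 44.0, 44.0], 0.69)]
top stapler []
top tape_stand [([526.0, -527.0, 54.0], 0.63)]
1.1
```

View pics/side0.png

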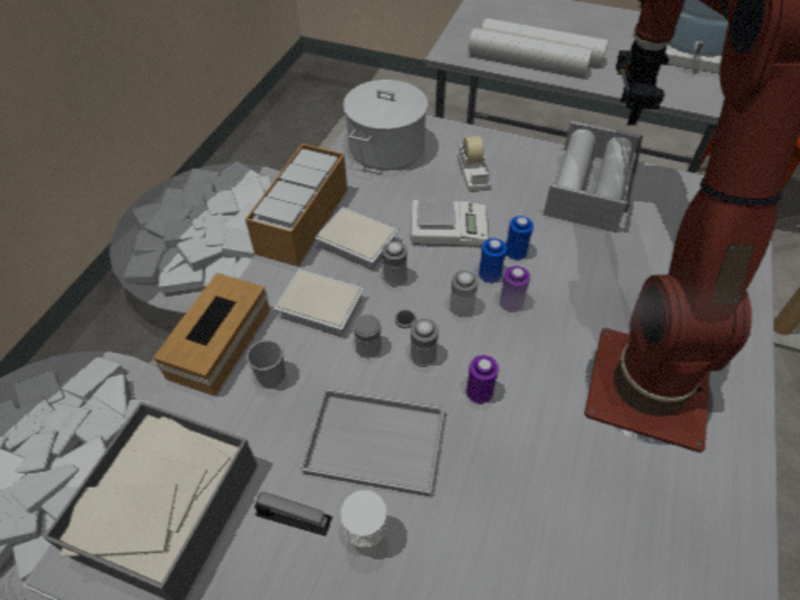

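View pics/top0.png

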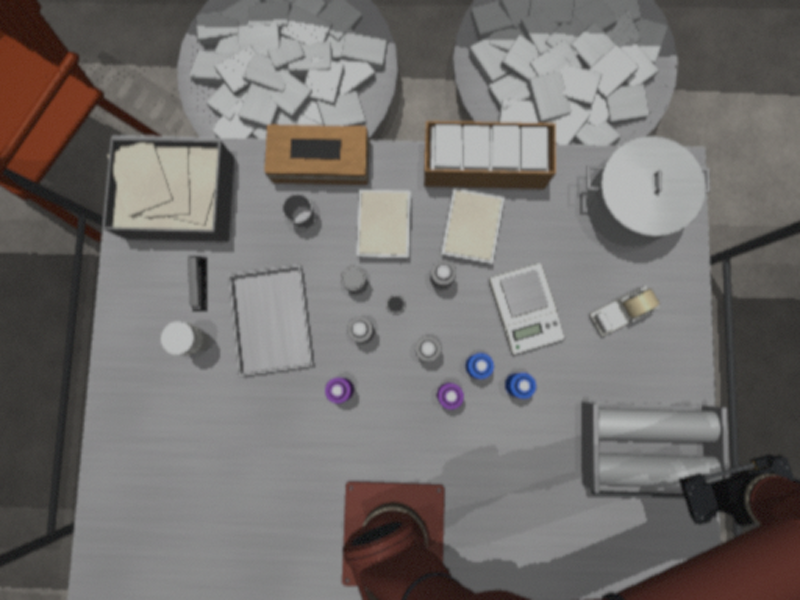

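The images show three grey cans, at top-picture pixels (443,273), (428,348) and (361,330). The blue and purple cans are look-alikes. The scale is at (527,308) and the tray at (272,320). Next I measure them precisely.

```bash
cat >> h.py <<'E'
def cans(W,cs,zl=(91,101)):
    for n,(x,y) in cs.items():
        d=np.hypot(W[...,0]-x,W[...,1]-y)
        m=(d<45)&(W[...,2]>zl[0]-3)
        p=W[m]
        if len(p)<5: print(n,'few',len(p)); continue
        (cx,cy),r=cv2.minEnclosingCircle(p[:,:2].astype(np.float32))
        b=p[np.hypot(p[:,0]-cx,p[:,1]-cy)<13]
        l=p[(np.hypot(p[:,0]-cx,p[:,1]-cy)>19)&(np.hypot(p[:,0]-cx,p[:,1]-cy)<27)]
        print(n,'circ',round(cx,1),round(cy,1),round(r,1),'mean',p[:,:2].mean(0).round(1),'button z',np.median(b[:,2]).round(1),b[:,:2].mean(0).round(1),'lid z',np.median(l[:,2]).round(1),len(p))
E
python3 - <<'E'
from h import *
cs={'far':(599,-102),'mid':(430,-63),'left':(461,82),'plain':(578,107)}
for n in ['top','side']:
    W=world(np.load(f'pics/{n}0.npz')); print(n); 
    cans(W,cs)
    m=(np.hypot(W[...,0]-530,W[...,1]+295)<140)&(W[...,2]>48)&(W[...,2]<66)
    p=W[m]; print('pan',len(p),np.median(p[:,2]),cv2.minAreaRect(p[:,:2].astype(np.float32)))
    m=(abs(W[...,0]-487)<140)&(abs(W[...,1]-314)<120)&(W[...,2]>14)&(W[...,2]<35)
    p=W[m]; print('tray',len(p),np.median(p[:,2]),cv2.minAreaRect(p[:,:2].astype(np.float32)))
    m=(abs(W[...,0]-487)<60)&(abs(W[...,1]-314)<50); print('floor',np.nanmedian(W[m][:,2]))
    m=(abs(W[...,0]-350)<20)&(abs(W[...,1]-0)<20); print('table',np.nanmedian(W[m][:,2]))
E
```

```text
top
far circ 598.2 -102.0 28.6 mean [ 597.3 -101.8] button z 105.3 [ 598.2 -102.5] lid z 94.9 208
mid circ 423.6 -70.7 28.5 mean [423.  -70.5] button z 104.5 [423.8 -70.9] lid z 95.6 208
left circ 464.0 84.8 28.8 mean [463.3  84.5] button z 105.7 [464.4  84.7] lid z 94.5 207
plain few 2
pan 592 55.73150935362891 ((560.15478515625, -287.1985168457031), (90.01837158203125, 101.38082122802734), 17.627317428588867)
tray 421 21.653119424031587 ((485.8994140625, 308.50830078125), (246.5930938720703, 178.97354125976562), 9.587285995483398)
floor 1.5242514862911334
table -1.340890908043725
side
far circ 597.5 -100.8 30.9 mean [596.  -94.4] button z 106.0 [ 597.5 -100.1] lid z 95.0 168
mid circ 422.6 -68.3 30.3 mean [422. -63.] button z 106.2 [422.6 -68.3] lid z 95.3 192
left circ 464.4 87.0 30.3 mean [462.1  91. ] button z 105.3 [464.   86.4] lid z 95.2 226
plain few 1
pan 387 54.807177039661 ((559.3988647460938, -291.240234375), (86.76667022705078, 95.72208404541016), 18.890949249267578)
tray 687 22.460457791925663 ((486.0914306640625, 309.97125244140625), (246.82769775390625, 180.87826538085938), 9.4088134765625)
floor 2.499607730829358
table -0.8723401105488628
```

Emit:
jog_arm --targets '[[[35,43,0,0,0,0,1],[35,43,0,0,0,0,1],[35,43,0,0,0,0,1],[35,43,0,0,0,0,1],[35,43,0,0,0,0,1],[35,43,0,0,0,0,1],[35,44,-20,0,0,0,1],[35,44,-20,0,0,0,1]]]'

```text
t: 2.1
tool_pos: [461.8, -277.0, 196.6]
ee_rot: [2.254, 1.569, -0.606]
force: [0.4, -1.4, -0.2]
finger_gap: 0.173
```

Run:
```python
from h import *
from scipy.spatial.transform import Rotation as Ro
o=get_obs();print({k:np.round(v,3).tolist() for k,v in o.items()})
R=Ro.from_euler('xyz',o['ee_rot']).as_matrix();print(R.round(3))
for n in ['top','side']:
    W=world(np.load(f'pics/{n}0.npz')); c=np.load(f'pics/{n}0.npz')['img']
    m=(np.hypot(W[...,0]-560,W[...,1]+290)<75)&(W[...,2]>52)&(W[...,2]<59)
    n8=cv2.connectedComponentsWithStats(m.astype(np.uint8)); i=1+np.argmax(n8[2][1:,4]); m=cv2.morphologyEx((n8[1]==i).astype(np.uint8),cv2.MORPH_OPEN,np.ones((3,3)))>0
    p=W[m];print(len(p),p.mean(0),cv2.minAreaRect(p[:,:2].astype(np.float32)))
```

```text
{'t': 2.1, 'joints': [0.704, 0.148, -0.27, 1.78, 0.042, 1.217, -0.867], 'joint_vel': [-0.525, 0.217, -0.356, 0.114, 0.108, -0.308, -0.913], 'joint_efforts': [3.951, -53.367, -0.23, -38.759, -0.408, 0.927, 1.953], 'tool_pos': [461.834, -276.988, 196.6], 'ee_rot': [2.254, 1.569, -0.606], 'force': [0.383, -1.379, -0.248], 'wrist_torque': [-0.014, -0.012, 0.039], 'finger_gap': 0.173}
[[ 0.001  0.278 -0.961]
 [-0.001 -0.961 -0.278]
 [-1.     0.001 -0.001]]
254 [ 563.95697713 -294.53765713   55.73176943] ((564.5875244140625, -292.7314147949219), (84.86096954345703, 88.04342651367188), 17.798757553100586)
226 [ 560.36977166 -290.95328591   55.25883271] ((560.5201416015625, -290.8310546875), (87.02534484863281, 84.9985122680664), 17.097166061401367)
```

Emit:
jog_arm --targets '[[[34,44,-10,0,0,0,1],[34,44,-15,0,0,0,1],[34,44,-20,0,0,0,1],[35,45,-23,0,0,0,1],[0,0,-5,0,0,0,1],[0,0,-6,0,0,0,1],[0,0,-4,0,0,0,1],[0,0,-2,0,0,0,1]]]'

```text
t: 3.1
tool_pos: [597.6, -103.1, 112.5]
ee_rot: [1.916, 1.569, -0.946]
force: [-4.3, -0.3, 14.7]
finger_gap: 0.007
```

Emit:
jog_arm --targets '[[[0,0,0,0,0,0,1],[0,0,25,0,0,0,1],[-43,8,0,0,0,0,1],[-44,8,0,0,0,0,1],[-44,8,0,0,0,0,1],[-43,8,-8,0,0,0,1],[0,0,-8,0,0,0,1],[0,0,-7,0,0,0,1]]]'

```text
t: 4.1
tool_pos: [424.2, -70.2, 114.0]
ee_rot: [2.323, 1.569, -0.538]
force: [-1.6, 0.1, 2.8]
finger_gap: 0.001
```

Emit:
jog_arm --targets '[[[0,0,-2,0,0,0,1],[0,0,0,0,0,0,1]]]'

```text
t: 4.35
tool_pos: [425.0, -70.0, 112.6]
ee_rot: [2.543, 1.57, -0.318]
force: [-5.7, -1.4, 13.2]
finger_gap: 0.005
```

Emit:
jog_arm --targets '[[[0,0,25,0,0,0,1],[10,38,0,0,0,0,1],[10,39,0,0,0,0,1],[10,39,0,0,0,0,1],[10,39,-8,0,0,0,1],[0,0,-8,0,0,0,1],[0,0,-7,0,0,0,1],[0,0,-2,0,0,0,1]]]'

```text
t: 5.35
tool_pos: [464.4, 85.1, 112.2]
ee_rot: [-2.725, 1.57, 0.697]
force: [-8.0, 0.7, 24.4]
finger_gap: 0.007
```

Emit:
jog_arm --targets '[[[0,0,0,0,0,0,1],[0,0,25,0,0,0,1],[10,40,20,0,0,0,-1],[10,50,20,0,0,0,-1],[0,50,20,0,0,0,-1]]]'

```text
t: 5.98
tool_pos: [484.9, 225.1, 197.0]
ee_rot: [2.097, 1.57, -0.767]
force: [-0.3, 0.2, -0.6]
finger_gap: 0.265
```

Run:
```python
from h import *
cs={'far':(599,-102),'mid':(424,-69),'left':(464,86)}
for n in ['top','side']:
    c=snap(n,n+'1'); W=world(c); print(n); cans(W,cs)
o=get_obs();print(o['t'],o['joints'])
```

```text
top
far circ 598.3 -101.9 28.5 mean [ 598.  -101.9] button z 98.3 [ 599.1 -101.8] lid z 95.3 205
mid circ 423.3 -70.8 28.5 mean [423.  -70.4] button z 105.7 [423.7 -71. ] lid z 94.8 208
left circ 465.6 93.2 37.4 mean [464.1  86.9] button z 96.3 [465.5  93.3] lid z 95.2 220
side
far few 0
mid circ 422.1 -69.6 30.9 mean [422.2 -63.8] button z 104.3 [422.4 -69.8] lid z 94.8 186
left circ 465.4 89.1 32.1 mean [462.3  89.5] button z 96.8 [465.9  89.9] lid z 95.2 232
6.075 [ 0.10835007  0.18710626 -0.70413718  1.7674267   0.12619362  1.22891278
 -1.91319319]
```

View pics/top1.png

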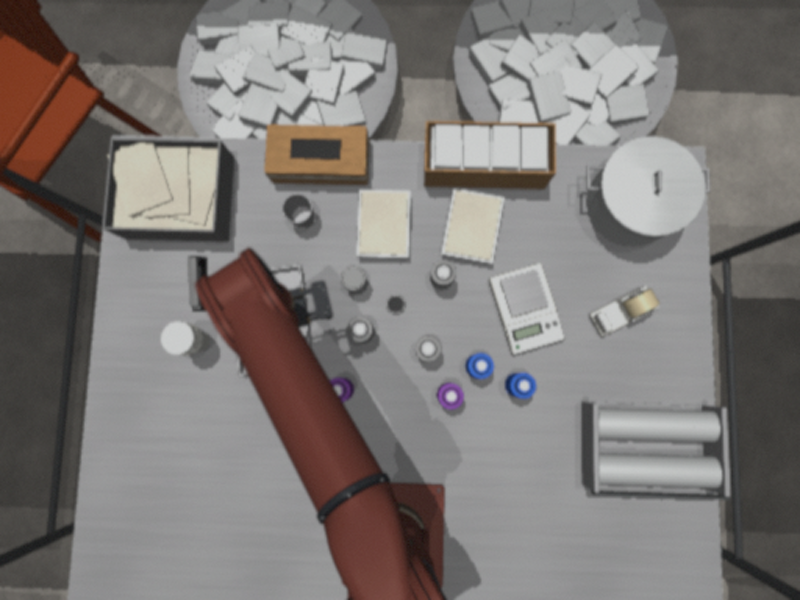

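View pics/side1.png

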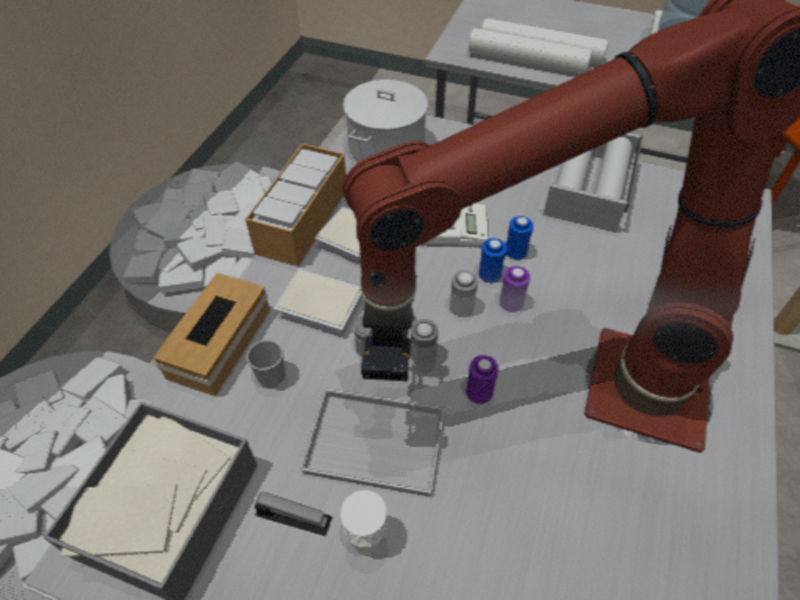

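Far and left stayed down (about 98). The middle can sprang back up (105 in both views), so it is the worn one. I'll pick it up next.

Emit:
jog_arm --targets '[[[-10,-48,0,0,0,0,-1],[-10,-49,0,0,0,0,-1],[-10,-49,0,0,0,0,-1],[-11,-49,0,0,0,0,-1],[-10,-50,0,0,0,0,-1],[-10,-50,-20,0,0,0,-1],[0,0,-20,0,0,0,-1],[0,0,0,0,0,0,-1]]]'

```text
t: 7.08
tool_pos: [421.2, -70.7, 155.3]
ee_rot: [-0.504, 1.568, 2.916]
force: [-0.3, -0.7, 0.0]
finger_gap: 1.001
```

Emit:
jog_arm --targets '[[[2,1,-25,0,0,0,-1],[0,0,-30,0,0,0,-1],[0,0,-21,0,0,0,-1],[0,0,0,0,0,0,1],[0,0,0,0,0,0,1],[0,0,0,0,0,0,1],[0,0,0,0,0,0,1],[0,0,0,0,0,0,1]]]'

```text
t: 8.07
tool_pos: [425.4, -68.4, 81.3]
ee_rot: [2.653, 1.569, -0.207]
force: [-1.1, 0.6, 6.1]
finger_gap: 0.659
```

Emit:
jog_arm --targets '[[[0,0,5,0,0,0,1],[0,0,20,0,0,0,1],[0,0,40,0,0,0,1],[0,0,50,0,0,0,1]]]'

```text
t: 8.57
tool_pos: [423.5, -68.2, 195.9]
ee_rot: [-0.557, 1.568, 2.867]
force: [1.7, -0.4, -4.2]
finger_gap: 0.654
```

Emit:
jog_arm --targets '[[[7,44,20,0,0,0,1],[8,47,20,0,0,0,1],[8,48,0,0,0,0,1],[8,48,0,0,0,0,1],[8,48,0,0,0,0,1],[8,48,0,0,0,0,1],[8,47,0,0,0,0,1],[8,47,0,0,0,0,1]]]'

```text
t: 9.57
tool_pos: [487.7, 309.5, 235.1]
ee_rot: [0.413, 1.57, -2.447]
force: [-0.3, -0.4, -3.9]
finger_gap: 0.661
```

Run:
```python
from h import *
for n in ['top','side']: snap(n,n+'2')
o=get_obs();print(o['t'],o['joints'],o['tool_pos'],o['force'],o['finger_gap'])
```

```text
9.675 [ 0.01973092  0.28173872 -0.79852883  1.61325684  0.20214625  1.33350116
 -2.08972115] [486.00458656 313.95742765 234.8433283 ] [ 0.89079251  0.24024507 -3.67147584] 0.6543842053620827
```

View pics/side2.png

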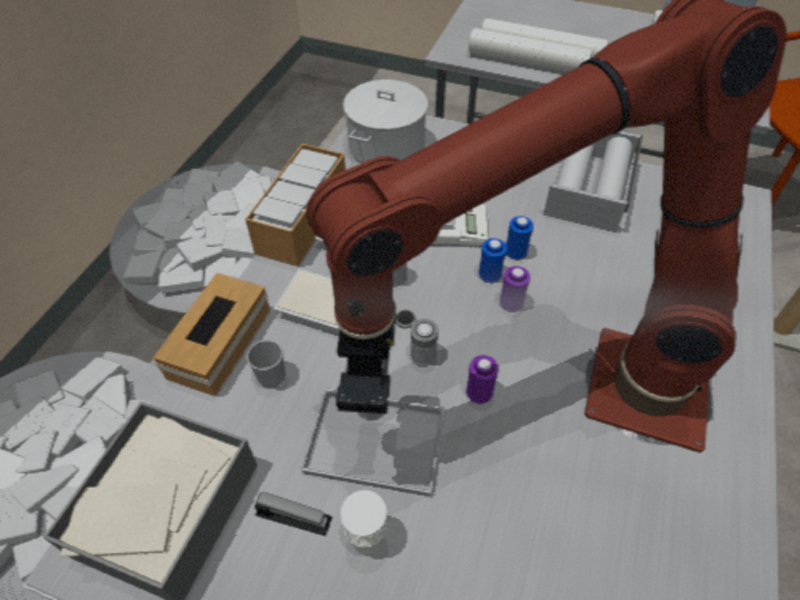

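Run:
```python
from h import *
c=np.load('pics/side0.npz')
for p in [(486,314,235),(486,314,154),(486,342,154),(486,314,250)]:
    q=cv2.projectPoints(np.array([p],float),c['rvec'].astype(float),c['tvec'].astype(float),c['camera_matrix'],None)[0].ravel()*1.5625; print(p,q)
im=cv2.imread('pics/side2.png'); cv2.imwrite('pics/crop2.png',cv2.resize(im[320:500,290:470],(720,720)))
```

```text
(486, 314, 235) [369.363294   380.96580608]
(486, 314, 154) [371.22185125 405.11738696]
(486, 342, 154) [365.16418681 418.71066646]
(486, 314, 250) [368.99407568 376.16788753]
```

View pics/crop2.png

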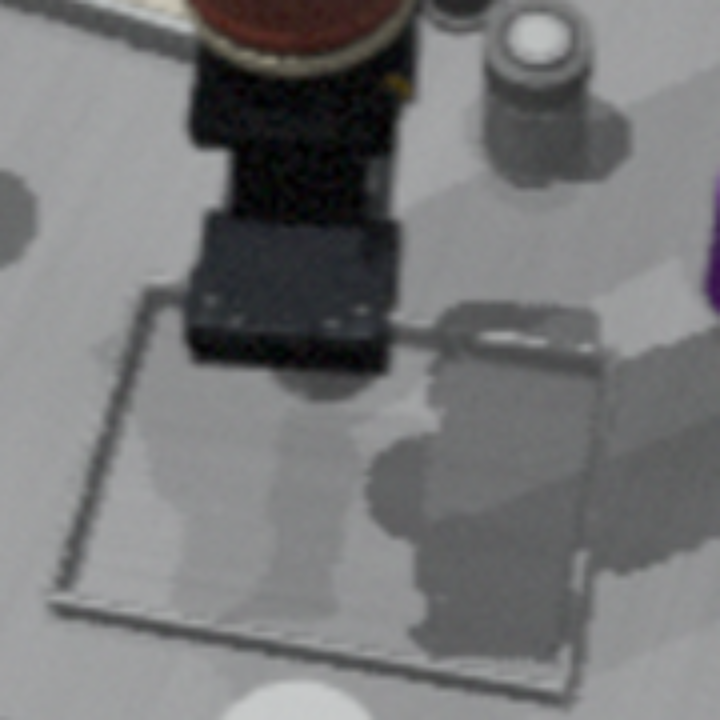

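Emit:
jog_arm --targets '[[[0,-4,-40,0,0,0,1],[0,0,-50,0,0,0,1],[0,0,-35,0,0,0,1],[0,0,-15,0,0,0,1],[0,0,-7,0,0,0,1],[0,0,0,0,0,0,1]]]'

```text
t: 10.42
tool_pos: [488.1, 304.9, 89.3]
ee_rot: [-2.864, 1.57, 0.56]
force: [0.4, -0.4, -2.7]
finger_gap: 0.658
```

Emit:
jog_arm --targets '[[[0,0,-2,0,0,0,1],[0,0,-1,0,0,0,1]]]'

```text
t: 10.68
tool_pos: [488.1, 304.9, 86.2]
ee_rot: [-3.044, 1.57, 0.38]
force: [-0.3, -0.4, -3.9]
finger_gap: 0.66
```

Emit:
jog_arm --targets '[[[0,0,-1,0,0,0,1],[0,0,0,0,0,0,1]]]'

```text
t: 10.92
tool_pos: [487.8, 304.7, 84.6]
ee_rot: [-3.103, 1.571, 0.321]
force: [0.2, -0.2, -4.1]
finger_gap: 0.662
```

Emit:
jog_arm --targets '[[[0,0,-1,0,0,0,1],[0,0,0,0,0,0,1]]]'

```text
t: 11.18
tool_pos: [488.0, 304.9, 84.5]
ee_rot: [2.844, 1.57, -0.016]
force: [-3.7, -1.1, 6.0]
finger_gap: 0.66
```

Emit:
jog_arm --targets '[[[0,0,-1,0,0,0,1],[0,0,0,0,0,0,1]]]'

```text
t: 11.42
tool_pos: [488.2, 305.0, 84.4]
ee_rot: [2.748, 1.569, -0.112]
force: [-5.2, -3.0, 15.5]
finger_gap: 0.659
```

Emit:
jog_arm --targets '[[[0,0,1,0,0,0,-1],[0,0,0,0,0,0,-1],[0,0,0,0,0,0,-1],[0,0,0,0,0,0,-1],[0,0,20,0,0,0,-1],[0,0,40,0,0,0,-1],[0,0,60,0,0,0,-1]]]'

```text
t: 12.3
tool_pos: [487.0, 304.3, 204.9]
ee_rot: [-0.002, 1.569, -2.861]
force: [0.7, 1.1, 0.8]
finger_gap: 1.001
```

Emit:
jog_arm --targets '[[[13,-50,0,0,0,0,-1],[14,-51,0,0,0,0,-1],[14,-51,0,0,0,0,-1],[14,-51,0,0,0,0,-1],[14,-51,0,0,0,0,-1],[14,-51,0,0,0,0,-1],[14,-51,-20,0,0,0,-1],[14,-50,-30,0,0,0,-1]]]'

```text
t: 13.3
tool_pos: [600.2, -103.1, 155.7]
ee_rot: [2.691, 1.567, -0.169]
force: [0.8, -0.9, -0.6]
finger_gap: 1.003
```

Run:
```python
from h import *
for n in ['top','side']:
    W=world(snap(n,n+'3')); print(n); cans(W,{'worn':(488,305),'left':(464,86),'far':(598,-102)})
o=get_obs();print(o['t'],o['joints'],o['tool_pos'],o['force'],o['finger_gap'])
```

```text
top
worn circ 485.4 301.0 28.9 mean [485.3 300.4] button z 107.6 [485.5 301.4] lid z 97.1 211
left circ 463.1 84.6 28.9 mean [463.3  84.3] button z 96.5 [462.9  84.3] lid z 94.8 211
far circ 598.0 -102.0 45.0 mean [ 595.6 -101.8] button z 557.8 [ 597.7 -101.6] lid z 556.5 998
side
worn circ 485.2 304.1 29.4 mean [484.5 308. ] button z 108.5 [484.7 304.3] lid z 98.0 315
left circ 463.1 88.0 29.7 mean [462.9  88.8] button z 97.1 [463.   88.5] lid z 94.8 226
far circ 597.9 -102.0 45.0 mean [589.3 -81.2] button z 551.9 [ 598.7 -101.6] lid z 316.4 2376
13.4 [ 0.55435003  0.36291837 -0.5551428   1.65248067  0.20494595  1.18832717
 -1.34690565] [ 597.55165893 -108.90656193  151.07663574] [-0.46468121  0.1841991  -0.67324842] 0.9999389767430852
```

View pics/side3.png

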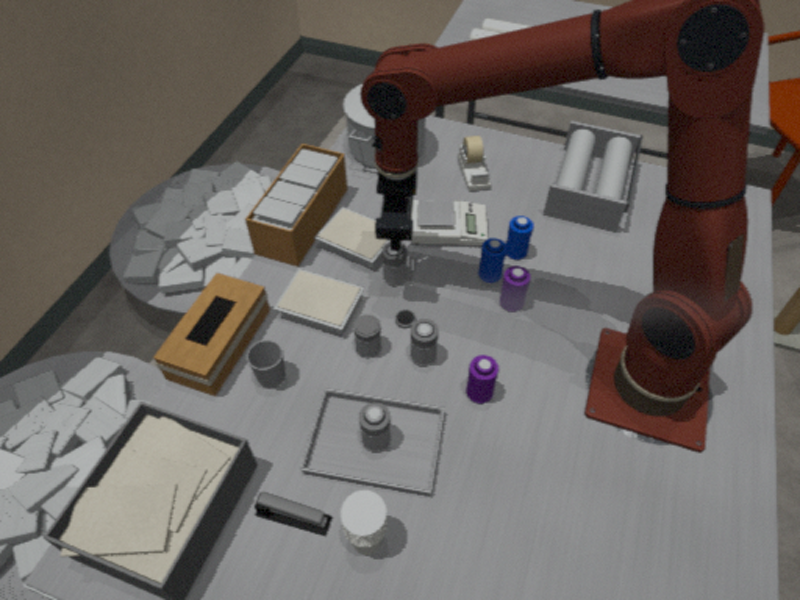

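The worn can stands upright in the tray at picture (375,427), with its button up. I'll let the arm settle over the far can.

Emit:
jog_arm --targets '[[[0,0,0,0,0,0,-1],[0,0,0,0,0,0,-1]]]'

```text
t: 13.65
tool_pos: [599.3, -99.5, 155.1]
ee_rot: [3.04, 1.569, 0.182]
force: [-0.3, 1.1, 0.6]
finger_gap: 1.0
```

Emit:
jog_arm --targets '[[[-1,-1,-25,0,0,0,-1],[0,0,-30,0,0,0,-1],[0,0,-20,0,0,0,-1],[0,0,0,0,0,0,1],[0,0,0,0,0,0,1],[0,0,0,0,0,0,1],[0,0,0,0,0,0,1],[0,0,0,0,0,0,1]]]'

```text
t: 14.65
tool_pos: [598.3, -102.0, 79.5]
ee_rot: [2.96, 1.569, 0.1]
force: [-0.9, 2.1, 6.6]
finger_gap: 0.66
```

Emit:
jog_arm --targets '[[[0,0,5,0,0,0,1],[0,0,20,0,0,0,1],[0,0,40,0,0,0,1],[0,0,40,0,0,0,1]]]'

```text
t: 15.15
tool_pos: [597.5, -102.5, 185.5]
ee_rot: [-0.755, 1.571, 2.668]
force: [1.5, 0.2, -4.4]
finger_gap: 0.656
```

Emit:
jog_arm --targets '[[[-7,-30,0,0,0,0,1],[-8,-45,0,0,0,0,1],[-8,-45,0,0,0,0,1],[-7,-40,0,0,0,0,1],[-5,-30,0,0,0,0,1],[0,0,-15,0,0,0,1],[0,0,-15,0,0,0,1],[0,0,0,0,0,0,1]]]'

```text
t: 16.15
tool_pos: [562.1, -290.6, 152.0]
ee_rot: [-0.93, 1.568, 2.495]
force: [0.1, 1.2, -2.7]
finger_gap: 0.657
```

Run:
```python
from h import *
for n in ['top','side']: snap(n,n+'4')
im=cv2.imread('pics/side4.png'); cv2.imwrite('pics/crop4.png',cv2.resize(im[140:300,360:560],(800,640))[:600])
o=get_obs();print(o['t'],o['tool_pos'],o['force'],o['finger_gap'])
```

```text
16.25 [ 563.0473667  -291.2461169   153.69989239] [ 0.76348056 -0.34620771 -3.64621656] 0.6591188320371121
```

View pics/crop4.png

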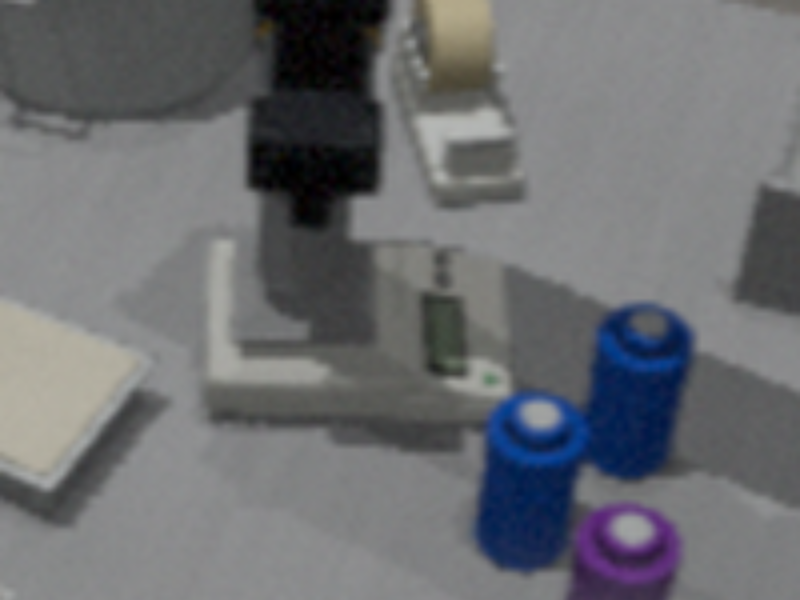

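Emit:
jog_arm --targets '[[[0,-1,-8,0,0,0,1],[0,0,-7,0,0,0,1],[0,0,-1,0,0,0,1],[0,0,-1,0,0,0,1]]]'

```text
t: 16.75
tool_pos: [562.8, -293.3, 136.5]
ee_rot: [-2.323, 1.571, 1.1]
force: [0.4, 0.1, -4.7]
finger_gap: 0.659
```

Emit:
jog_arm --targets '[[[0,0,-1,0,0,0,1],[0,0,0,0,0,0,1]]]'

```text
t: 17.0
tool_pos: [562.8, -293.3, 135.7]
ee_rot: [2.692, 1.571, -0.168]
force: [1.1, 0.1, -4.1]
finger_gap: 0.658
```

Emit:
jog_arm --targets '[[[0,0,-1,0,0,0,1],[0,0,0,0,0,0,1]]]'

```text
t: 17.25
tool_pos: [563.2, -293.3, 135.5]
ee_rot: [2.51, 1.57, -0.349]
force: [-0.9, 2.4, 4.2]
finger_gap: 0.661
```

Emit:
jog_arm --targets '[[[0,0,-1,0,0,0,1],[0,0,0,0,0,0,1]]]'

```text
t: 17.5
tool_pos: [563.6, -293.1, 135.5]
ee_rot: [2.503, 1.569, -0.356]
force: [-4.4, 2.8, 12.1]
finger_gap: 0.66
```

Emit:
jog_arm --targets '[[[0,0,1,0,0,0,-1],[0,0,0,0,0,0,-1],[0,0,0,0,0,0,-1],[0,0,0,0,0,0,-1],[0,0,20,0,0,0,-1],[0,0,40,0,0,0,-1],[0,0,40,0,0,0,-1],[-40,-20,10,0,0,0,-1]]]'

```text
t: 18.5
tool_pos: [526.1, -311.2, 249.1]
ee_rot: [2.672, 1.564, -0.182]
force: [-0.5, -0.9, -1.0]
finger_gap: 1.002
```

Emit:
jog_arm --targets '[[[-45,-35,0,0,0,0,-1],[-45,-35,0,0,0,0,-1],[-45,-40,0,0,0,0,-1],[-45,-40,0,0,0,0,-1],[-45,-40,0,0,0,0,-1],[-40,-40,0,0,0,0,-1],[-30,-30,0,0,0,0,-1],[0,0,0,0,0,0,-1]]]'

```text
t: 19.5
tool_pos: [223.9, -575.9, 245.6]
ee_rot: [0.798, 1.569, -2.068]
force: [0.8, 0.3, 0.5]
finger_gap: 0.997
```

Run:
```python
from h import *
o=get_obs();print(o['t'],o['tool_pos'],o['force'])
for n in ['top','side']:
    W=world(snap(n,n+'5')); print(n); cans(W,{'worn':(487,304),'left':(464,86)}); cans(W,{'pan':(563,-293)},(146,155))
    W0=world(np.load(f'pics/{n}0.npz'))
    for q in ['can_a','plain_can','spare_lid','tumbler','cup_stack','foil_a','stapler','tape_stand']:
        print(q,[(np.round(d['position']).tolist(),round(d['conf'],2)) for d in find_in(n,q) if d['conf']>.4])
```

```text
19.5 [ 223.86383599 -575.92370994  245.62627477] [0.84570923 0.27108513 0.53346424]
top
worn circ 485.5 301.8 28.8 mean [485.5 300.4] button z 108.4 [485.  301.7] lid z 98.0 210
left circ 463.5 85.1 28.8 mean [463.5  84.9] button z 96.6 [463.1  84.8] lid z 95.1 205
pan circ 564.5 -291.9 29.5 mean [ 563.1 -291.9] button z 154.0 [ 564.3 -291.7] lid z 151.4 229
can_a [([486.0, 298.0, 101.0], 0.84), ([350.0, -273.0, 97.0], 0.83), ([384.0, -187.0, 96.0], 0.82), ([325.0, 125.0, 97.0], 0.7), ([463.0, 84.0, 100.0], 0.69), ([566.0, -289.0, 152.0], 0.63), ([326.0, -117.0, 93.0], 0.49)]
plain_can [([577.0, 108.0, 85.0], 0.58)]
spare_lid [([535.0, 15.0, 9.0], 0.62)]
tumbler [([757.0, 257.0, 44.0], 0.6)]
cup_stack [([430.0, 471.0, 137.0], 0.88)]
foil_a [([718.0, -171.0, 37.0], 0.94), ([718.0, 47.0, 42.0], 0.71)]
stapler [([568.0, 486.0, 38.0], 0.86)]
tape_stand [([526.0, -527.0, 50.0], 0.9)]
side
worn circ 485.8 304.6 29.3 mean [484.3 308.2] button z 109.0 [485.9 305.5] lid z 98.5 314
left circ 464.0 87.5 29.5 mean [463.   89.1] button z 97.8 [463.8  88.1] lid z 95.3 228
pan circ 563.6 -290.8 30.3 mean [ 561.2 -287.5] button z 153.3 [ 563.9 -291. ] lid z 150.8 146
can_a [([480.0, 318.0, 94.0], 0.95), ([461.0, 106.0, 87.0], 0.9), ([319.0, -103.0, 73.0], 0.86), ([390.0, -166.0, 79.0], 0.84), ([346.0, -260.0, 72.0], 0.76), ([324.0, 144.0, 89.0], 0.66), ([561.0, -270.0, 130.0], 0.56)]
plain_can [([576.0, 123.0, 79.0], 0.97)]
spare_lid [([474.0, 321.0, 5.0], 0.67)]
tumbler [([751.0, 245.0, 50.0], 0.56)]
cup_stack [([428.0, 496.0, 131.0], 0.78)]
foil_a [([718.0, 54.0, 37.0], 0.76), ([720.0, -157.0, 42.0], 0.68)]
stapler [([565.0, 503.0, 38.0], 0.85), ([574.0, 125.0, 80.0], 0.55), ([528.0, -530.0, 44.0], 0.54)]
tape_stand [([530.0, -530.0, 44.0], 0.8)]
```

View pics/top5.png

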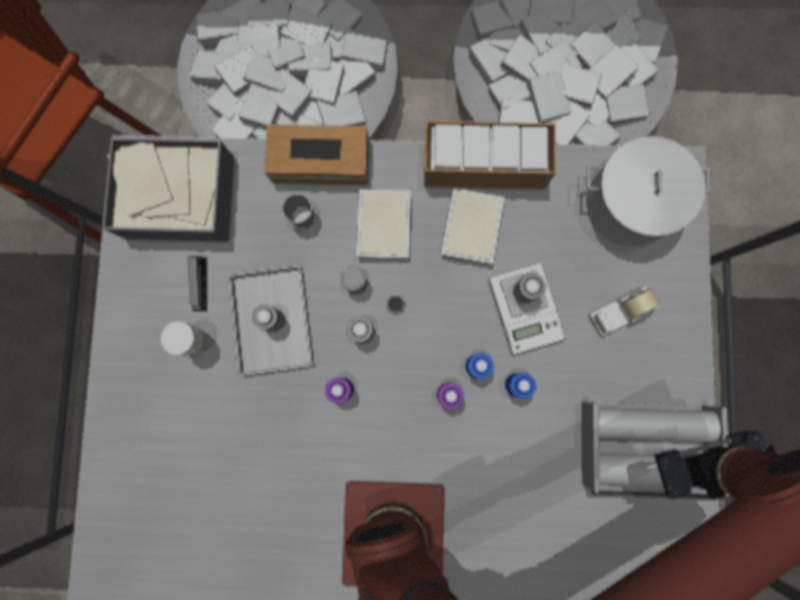

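View pics/side5.png

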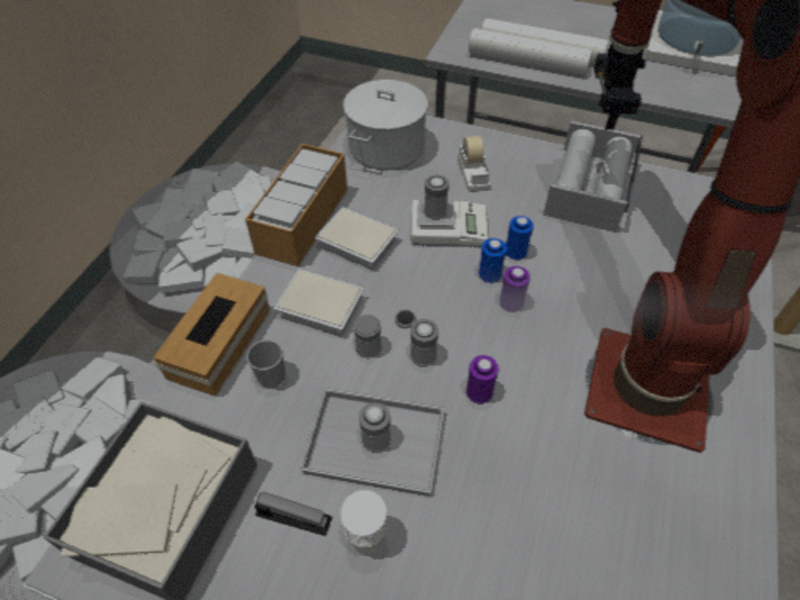

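The worn can stands in the tray with its button up at picture (266,318). One closed can is centred on the pan at (531,288), and the other is unmoved at (361,330). The rest is unchanged.

```bash
python3 -c "
from rig import *
print(hand_in(), get_obs()['t'])"
```

```text
the job is handed in; nothing more can be done
the job is handed in; nothing more can be done
```

The job is done and handed in at about 20 s on the robot's clock; no verdict was reported. I pressed all three buttons right down. Two stayed down, and the can that stood near (423, -70) sprang back up, so that one is the worn one.

- **Worn can:** it stands upright in the steel tray at about (486, 303), tray centre (486, 309). Its button is up: 10.5 mm above the lid in both views.
- **Can on the scale:** this is the closed can from (598, -102), standing at about (564, -291). The pan centre measured (562.5, -292), so it is within 2 mm of centre with no overhang. Its button is still down.
- **Third can:** it is closed and still where it stood, at about (464, 86).

**Last checks:** both cameras agreed on all three cans, and the other objects, including the blue and purple look-alikes, stayed in place within the detector's noise. The gripper was empty and clear of everything, with about 1 N of force on the tool.

**Disagreements:**
- The two cameras' pan centres differed by about 4 mm in x, so I aimed for the mean.
- The detector gave a few false hits, such as a "spare lid" in the tray and a cup stack where a can stood. I dismissed them after looking at the pictures.

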